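# Pick the single-pin insert from the crate and set it on the cross slide

### The job

Pick the insert with a rectangular foot and one round pin out of the crate of mould inserts and set it upright on the cross slide, flat on the plate between the two low brass strips, lengthwise with them and about midway along. Set it down rather than drop it. Leave its look-alikes, the two-pin insert and the round-footed insert, standing where they are.

Things in the scene. Friction and masses are not known exactly. Their poses are not given: they have to be found in the camera images.
- insert: The part to move: bright steel, 0.3 kg, upright in the crate. Foot 50 (along its x) x 30 (y) x 20 mm high; one round pin, 22 mm diameter, 40 mm tall, upright on its middle (60 mm overall). Origin: centre of underside, z up. Grip the pin from above at any yaw. Crate: fixed black tray 225 x 315 mm, walls 30 mm high; six bright parts, none over 60 mm tall, stand in it about 95 mm apart, in two rows.
- twin_insert: Look-alike to leave alone, in the crate: same rectangular foot 50 x 30 x 20 mm, but two thinner round pins, 14 mm diameter and 40 mm tall, 30 mm apart along its x. Origin: centre of its underside; z up. (Also in the crate: a plain 50 x 30 x 20 mm block, a plain 30 mm diameter x 45 mm cylinder and a 40 mm diameter x 25 mm collar.)
- round_insert: Look-alike to leave alone, in the crate: round foot 46 mm diameter x 20 mm, with one round pin 22 mm diameter and 40 mm tall. Origin: centre of its underside; z up. (Nothing between crate and slide is higher than 90 mm above the bench.)
- bed (a point): Centre of the top of the aluminium plate (100 x 76 mm, level, 70 mm above the bench) on the fixed dark iron cross slide (260 x 150 mm, handwheel at one end). Two brass strips, 90 x 8 mm, 6 mm high, stand on it along the point's x, one each side, 56 mm apart along y. z up. The insert's underside belongs here, its x along this x, either way round.

How it is judged:
On the way:
1. the single-pin insert is lifted clear of the crate, held by the fingers (height (world z) of insert above 0.05 m and contact force between insert and the fingers above 0.5 N), for 0.2 s.
At the end, for the whole second after the job is handed in: The single-pin insert stands released and at rest, upright and flat on the plate between the brass strips, lengthwise with them within 17 degrees, within 20 mm of midway along and 15 mm of midway across; the two look-alikes still stand within 30 mm of where they were (x of insert in the frame of bed between -0.02 and 0.02 m and y of insert in the frame of bed between -0.015 and 0.015 m and z of insert in the frame of bed between -0.004 and 0.004 m and angle between insert's own z axis and vertical below 0.1 rad and angle between the x axis of insert and the x axis of bed, either way round below 0.3 rad and linear speed of insert below 0.02 m/s and not (distance of twin_insert from where it was at the start of the episode above 0.03 m or angle between twin_insert's own z axis and vertical above 0.5 rad) and not (distance of round_insert from where it was at the start of the episode above 0.03 m or angle between round_insert's own z axis and vertical above 0.5 rad)); the robot touches nothing.
It fails at once if the two-pin insert is shifted by more than 30 mm or tipped over (distance of twin_insert from where it was at the start of the episode above 0.03 m or angle between twin_insert's own z axis and vertical above 0.5 rad).
It fails at once if the round-footed insert is shifted by more than 30 mm or tipped over (distance of round_insert from where it was at the start of the episode above 0.03 m or angle between round_insert's own z axis and vertical above 0.5 rad).
It fails at once if the insert is let go more than 20 mm above the plate (horizontal distance between insert and bed below 0.1 m and z of insert in the frame of bed above 0.02 m and contact force between insert and the fingers below 0.05 N).
It also fails if it takes over 40 s, if anything falls off the work surface, if the arm or the gripper's body presses on something with over 40 N, if the wrist force passes 120 N, or if a joint passes its speed limit or range.

### The arm

A 6-joint arm with a two-finger parallel gripper is mounted at the origin on the work surface. World frame = base frame: x ahead of the robot, y to its left, z up, the work surface at z = 0. Lengths are in m, angles in rad, forces in N, time in s.
With the tool pointing down it reaches from about 0.3 to 0.75 m from the base axis. Payload 8.5 kg.
Tool frame: the origin (TCP) lies between the finger pads; the fingertips stand 11 mm ahead of it and the grasp point (between the pads) lies 8 mm behind it; z points along the fingers, y is the line along which they close (so a half turn about z gives the same grasp; the last joint's range is limited). The gripper opens to 88 mm and grips with 3 to 60 N. Pads are 18 mm wide; open, the fingers measure 123 mm over their backs; the gripper's body (75 mm by 187 mm) begins 45 mm behind the grasp point.
Start: joints at [-1.435, 0.381, 1.297, -0, 1.464, -0.215], TCP at [0.189, -0.516, 0.25] pointing down, gripper open.
Joint ranges: [-3.11, 3.11], [-0.89, 2.33], [0.22, 2.48], [-1.42, 4.56], [0.17, 2.85], [-2.88, 2.88]. Speed limits (rad/s): [2.39, 2.39, 3.14, 3.14, 3.14, 3.14].

### API

Orientations are given as a unit quaternion [x, y, z, w].
In Python, from plant import ctrl gives the robot as it stands.
- The arm moves only by the tool send_rows, never from a script. Its argument "moves" is a list of rows, each an object of numbers: "dx", "dy", "dz": the shift along the tool's x, y, z in mm; "roll": the turn about the tool's z in rad; "gripper": the closure, from 0 (fully open) to 1 (shut). In form: [{"dx": .., "dy": .., "dz": .., "roll": .., "gripper": ..}, ...]. A call has 1 to 20 rows; each row is the pose to reach, as a shift and turn from the pose commanded when the call began, along the tool's axes at that moment; what a row does not reach only later rows make up. A row lasts 1/12 s, in which the tool goes at most 41.7 mm and 7.16 degrees, less where a joint would pass 70% of its speed; a pose out of reach is approached as far as the arm can. A call with a gripper value outside its range is refused whole. The fingers move at their own pace and stop on an object; the grip force is fixed at half the most. Time passes only in rows, so rows that repeat a pose let the fingers close. It gives the time, the measured TCP pose, the force, the opening and the grip force at its end, in the units of the state.
- ctrl.get_obs(): the state, without advancing time (a new reading comes with each control period).
- ctrl.snapshot(name): name is "side" or "top" or "wrist"; returns the picture (400x640x3 uint8, red, green, blue); there is no depth.
- ctrl.camera_info(name): a dict with "fx", "fy", "cx", "cy" (pixels), "dist_coeffs" ([k1, k2, p1, p2, k3] as OpenCV has them; the pictures are not rectified), "world_from_camera" (4x4, takes a point from camera to world coordinates); the wrist camera has in their place "T_tool_cam" (4x4, takes a point from camera to tool coordinates, whose origin is the TCP and whose axes are the flange's). Camera axes: x right, y down, z forward; pixel columns grow to the right and rows downward; lengths in m; the calibration is good to about 2 mm. A picture is of the moment at which its call begins: read the wrist's pose just before it. camera_info takes no time and is no camera call.
- ctrl.finish_job(): hands the job in; it is judged then, once.
The state is a dict: "t": time; "joint_positions": joint angles; "qd": joint speeds; "effort": joint torques, N m; "tcp_pos": TCP position; "tool_rot": TCP orientation; "force": force on the tool from outside, world axes, zero at the start; "ft_torque": the same for the moment, N m; "gripper_width": opening from 0.0 (shut) to 1.0 (fully open); "gripper_force": force on a finger pad.
Only numpy, scipy, OpenCV 4.12 (cv2) and the standard library are available. Lean on these libraries where they do the work, as an engineer would, in place of code of your own. Each camera call takes 0.05 s, during which the arm holds its last target. There are 200 camera calls.

## Working session

There is one attempt and no reset: what is moved stays moved. The work goes in short steps, Python scripts to look and compute and a tool call to move; the robot and the scene stay as the last step left them, time stands still between calls to the robot, and variables do not carry over. Pictures are saved under pics/ and viewed, at most 10 in all, crops included, and the job is handed in when it is done.

Besides the shell and the picture viewer there is one more tool, called after "Emit:" by a JSON object that holds its "method" and its "body". send_rows: Moves the arm, as the interface text tells. Its arguments: {"type":"object","properties":{"moves":{"type":"array","items":{"type":"object","properties":{"dx":{"type":"number"},"dy":{"type":"number"},"dz":{"type":"number"},"roll":{"type":"number"},"gripper":{"type":"number"}}}}},"required":["moves"]}

```bash
mkdir -p pics
cat > h.py <<'E'
import numpy as np, cv2
from scipy.spatial.transform import Rotation as R
from plant import ctrl
def snap(n,f):
    o=ctrl.get_obs(); im=ctrl.snapshot(n); cv2.imwrite('pics/'+f,im[:,:,::-1]); return o,im
def T_tool(o):
    T=np.eye(4);T[:3,:3]=R.from_quat(o['tool_rot']).as_matrix();T[:3,3]=o['tcp_pos'];return T
def ray(n,px,z,o=None):
    c=ctrl.camera_info(n);K=np.array([[c['fx'],0,c['cx']],[0,c['fy'],c['cy']],[0,0,1.]])
    T=np.array(c['world_from_camera']) if n!='wrist' else T_tool(o)@np.array(c['T_tool_cam'])
    u=cv2.undistortPoints(np.array(px,float).reshape(-1,1,2),K,np.array(c['dist_coeffs'],float)).reshape(-1,2)
    d=np.c_[u,np.ones(len(u))]@T[:3,:3].T; p=T[:3,3]
    return p+d*((np.broadcast_to(z,len(u))-p[2])/d[:,2])[:,None]
E
python3 - <<'E'
from h import *
o,_=snap('top','top1.png'); snap('wrist','wr1.png')
print(o); print(T_tool(o).round(3)); print(np.round(ctrl.camera_info('top')['world_from_camera'],3)); print(np.round(ctrl.camera_info('wrist')['T_tool_cam'],3))
E
```

```text
{'t': 0.0, 'joint_positions': array([-1.43527380e+00,  3.81190298e-01,  1.29824638e+00,  8.57994486e-06,
        1.46363053e+00, -2.15289977e-01]), 'qd': array([ 0.0001699 ,  0.00140361, -0.00028089,  0.00046627, -0.00062276,
       -0.00127853]), 'effort': array([-1.09634846e-03, -4.37931848e+01, -2.24557972e+01,  7.12847197e-02,
        3.52317828e-02, -1.24539338e-04]), 'tcp_pos': array([ 0.18898123, -0.51622676,  0.24914568]), 'tool_rot': array([ 9.84655539e-01,  1.74507667e-01,  3.36592819e-05, -7.36522944e-04]), 'force': array([0.4519957 , 0.40686686, 0.50631215]), 'ft_torque': array([-0.01806774, -0.03757985,  0.03921762]), 'gripper_force': 0.0, 'gripper_width': 1.0023851163861395}
[[ 0.939  0.344 -0.     0.189]
 [ 0.344 -0.939  0.001 -0.516]
 [ 0.    -0.001 -1.     0.249]
 [ 0.     0.     0.     1.   ]]
[[-0.004 -0.988  0.157  0.413]
 [-1.     0.007  0.018 -0.006]
 [-0.019 -0.157 -0.987  1.164]
 [ 0.     0.     0.     1.   ]]
[[-0.001 -0.953 -0.303  0.078]
 [ 1.    -0.    -0.001  0.   ]
 [ 0.001 -0.303  0.953 -0.135]
 [ 0.     0.     0.     1.   ]]
```

View pics/top1.png

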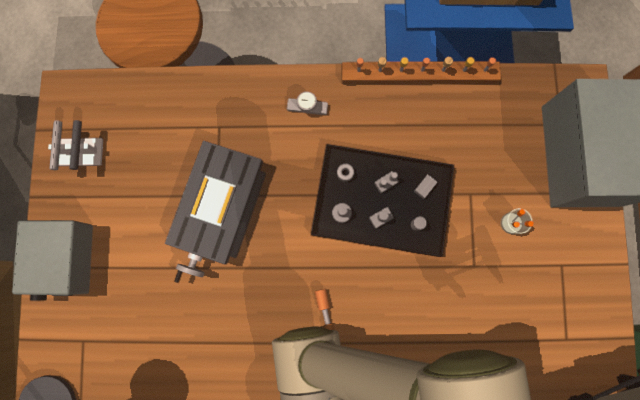

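The top view shows the slide (plate about (213,200)) and the crate. The twin is near (386,181), the round-footed insert near (342,213), and the likely target near (381,217). I'll enlarge both areas.

Run:
```python
import cv2,numpy as np
im=cv2.imread('pics/top1.png')
a=cv2.resize(im[145:260,310:460],None,fx=5.2,fy=5.2,interpolation=cv2.INTER_CUBIC)[:598]
b=cv2.resize(im[160:240,165:265],None,fx=7,fy=7,interpolation=cv2.INTER_CUBIC)
cv2.imwrite('pics/a.png',a);cv2.imwrite('pics/b.png',b);print(a.shape,b.shape)
```

```text
(598, 780, 3) (560, 700, 3)
```

View pics/a.png

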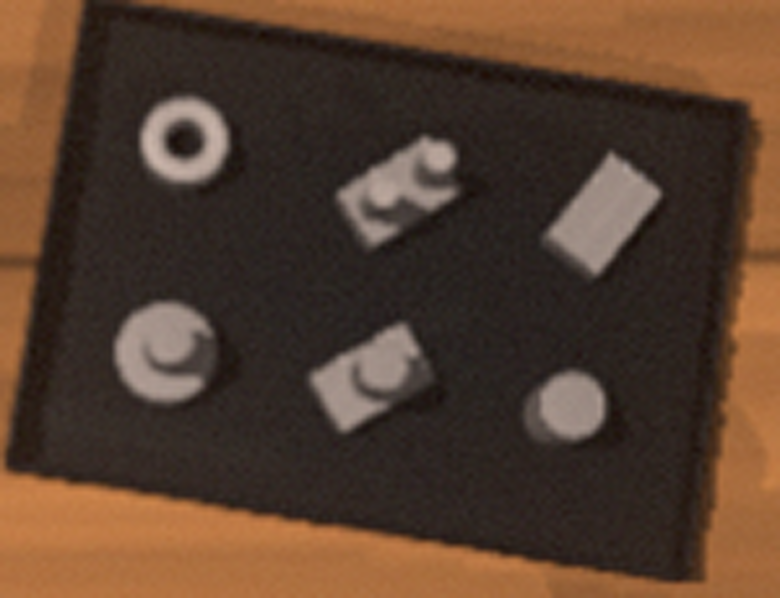

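View pics/b.png

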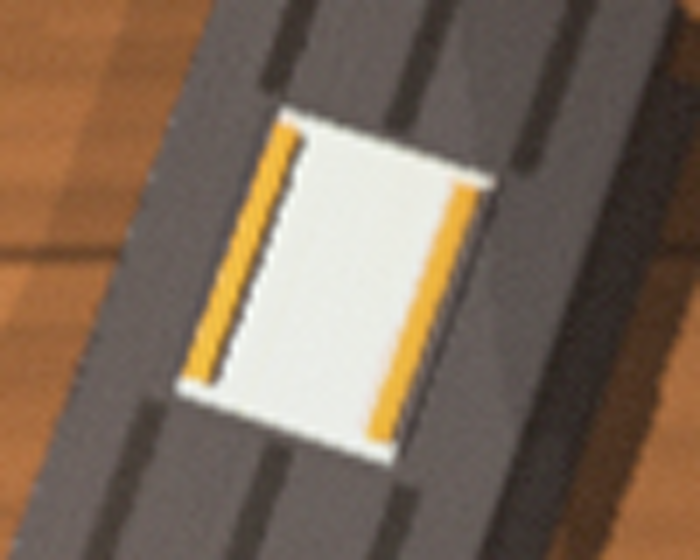

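Crop a: the target foot has corners (404,322), (310,378), (344,433) and (434,380), with its pin top near (388,368). Crop b: the plate corners are (283,107), (495,185), (392,465) and (178,387).

Run:
```python
from h import *
f=lambda p,s,x,y:(np.array(p)+.5)/s-.5+[x,y]
F=ray('top',f([(404,322),(310,378),(344,433),(434,380)],5.2,310,145),.023)
P=ray('top',f([(388,368)],5.2,310,145),.063)
B=ray('top',f([(283,107),(495,185),(392,465),(178,387)],7,165,160),.07)
for n,q in(('foot',F),('plate',B)):
    q=q[:,:2];print(n,q.mean(0).round(4),[np.linalg.norm(q[i]-q[i-1]).round(4) for i in range(4)],
     [np.degrees(np.arctan2(*(q[i]-q[i-1])[::-1])).round(1) for i in range(4)])
print('pin',P)
```

```text
foot [ 0.5466 -0.1404] [np.float64(0.0299), np.float64(0.0507), np.float64(0.0295), np.float64(0.0483)] [np.float64(25.8), np.float64(120.3), np.float64(-149.4), np.float64(-60.1)]
plate [0.5831 0.254 ] [np.float64(0.0994), np.float64(0.077), np.float64(0.0985), np.float64(0.0767)] [np.float64(-18.8), np.float64(-110.6), np.float64(161.0), np.float64(70.1)]
pin [[ 0.54637424 -0.14236667  0.063     ]]
```

Emit:
{"method": "send_rows", "body": {"moves": [{"dx":20,"dy":-10,"dz":2,"roll":-0.02,"gripper":0},{"dx":51,"dy":-25,"dz":5,"roll":-0.05,"gripper":0},{"dx":465,"dy":-229,"dz":50,"roll":-0.35,"gripper":0},{"dx":465,"dy":-229,"dz":50,"roll":-0.35,"gripper":0},{"dx":465,"dy":-229,"dz":50,"roll":-0.35,"gripper":0},{"dx":465,"dy":-229,"dz":50,"roll":-0.35,"gripper":0},{"dx":465,"dy":-229,"dz":50,"roll":-0.35,"gripper":0},{"dx":465,"dy":-229,"dz":50,"roll":-0.35,"gripper":0},{"dx":465,"dy":-229,"dz":50,"roll":-0.35,"gripper":0},{"dx":465,"dy":-229,"dz":50,"roll":-0.35,"gripper":0},{"dx":465,"dy":-229,"dz":50,"roll":-0.35,"gripper":0},{"dx":465,"dy":-229,"dz":50,"roll":-0.35,"gripper":0},{"dx":465,"dy":-229,"dz":50,"roll":-0.35,"gripper":0},{"dx":465,"dy":-229,"dz":50,"roll":-0.35,"gripper":0},{"dx":465,"dy":-229,"dz":50,"roll":-0.35,"gripper":0},{"dx":465,"dy":-229,"dz":50,"roll":-0.35,"gripper":0},{"dx":465,"dy":-229,"dz":50,"roll":-0.35,"gripper":0},{"dx":465,"dy":-229,"dz":50,"roll":-0.35,"gripper":0},{"dx":465,"dy":-229,"dz":50,"roll":-0.35,"gripper":0},{"dx":465,"dy":-229,"dz":50,"roll":-0.35,"gripper":0}]}}

```text
t: 1.77
tcp_pos: [0.5465, -0.1425, 0.2]
tool_rot: [0.939, 0.343, 0.0, 0.0]
force: [-0.7, 0.0, 0.5]
gripper_width: 0.999
gripper_force: 0.0
```

Run:
```python
from h import *
o,_=snap('wrist','wr2.png'); print(o['t'],o['joint_positions'].round(2)); print(T_tool(o).round(4))
import pickle;pickle.dump(o,open('o2.pkl','wb'))
```

```text
1.7667 [-0.46  0.45  1.34 -0.    1.36  0.41]
[[ 7.653e-01  6.437e-01  2.000e-04  5.465e-01]
 [ 6.437e-01 -7.653e-01 -1.000e-04 -1.425e-01]
 [ 1.000e-04  2.000e-04 -1.000e+00  2.000e-01]
 [ 0.000e+00  0.000e+00  0.000e+00  1.000e+00]]
```

View pics/wr2.png

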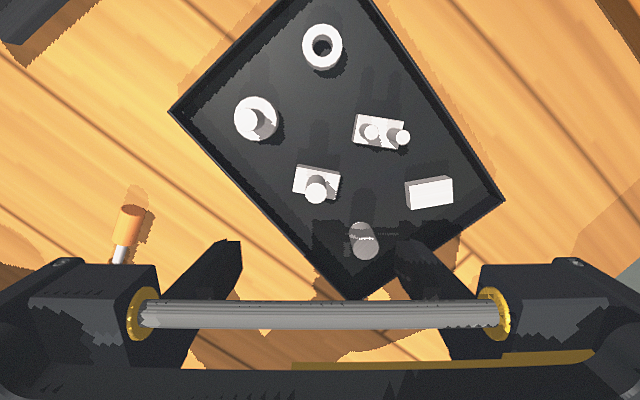

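The wrist view shows the target's pin top at about (316,189). Its foot corners are near (301,165), (341,173) and (293,191), between the open fingers, and neighbours are clear.

Run:
```python
from h import *
import pickle;o=pickle.load(open('o2.pkl','rb'))
F=ray('wrist',[(301,165),(341,173),(293,191)],.023,o)[:,:2]; P=ray('wrist',[(316,189)],.063,o)
print(P,(F[1]+F[2])/2,np.linalg.norm(F[1]-F[0]),np.linalg.norm(F[2]-F[0]),np.degrees(np.arctan2(*(F[1]-F[0])[::-1])),np.degrees(np.arctan2(*(F[2]-F[0])[::-1])))
t=np.array([.5465,-.1415]); print('tool delta',T_tool(o)[:3,:3].T@np.r_[P[0,:2]-o['tcp_pos'][:2],0]*1000)
```

```text
[[ 0.54896453 -0.13774059  0.063     ]] [ 0.5472205  -0.13994363] 0.0453592284640821 0.031351746944034246 -61.40705871401159 -157.8549615968206
tool delta [ 4.90654602e+00 -2.06038471e+00 -7.92961800e-06]
```

Emit:
{"method": "send_rows", "body": {"moves": [{"dx":2,"dy":-1,"dz":20,"roll":0,"gripper":0},{"dx":2,"dy":-1,"dz":50,"roll":0,"gripper":0},{"dx":2,"dy":-1,"dz":85,"roll":0,"gripper":0},{"dx":2,"dy":-1,"dz":115,"roll":0,"gripper":0},{"dx":2,"dy":-1,"dz":138,"roll":0,"gripper":0},{"dx":2,"dy":-1,"dz":152,"roll":0,"gripper":0},{"dx":2,"dy":-1,"dz":159,"roll":0,"gripper":0},{"dx":2,"dy":-1,"dz":159,"roll":0,"gripper":0},{"dx":2,"dy":-1,"dz":159,"roll":0,"gripper":0.5},{"dx":2,"dy":-1,"dz":159,"roll":0,"gripper":0.8},{"dx":2,"dy":-1,"dz":159,"roll":0,"gripper":1},{"dx":2,"dy":-1,"dz":159,"roll":0,"gripper":1},{"dx":2,"dy":-1,"dz":159,"roll":0,"gripper":1},{"dx":2,"dy":-1,"dz":159,"roll":0,"gripper":1},{"dx":2,"dy":-1,"dz":159,"roll":0,"gripper":1},{"dx":2,"dy":-1,"dz":159,"roll":0,"gripper":1}]}}

```text
t: 3.15
tcp_pos: [0.5479, -0.1396, 0.0408]
tool_rot: [0.939, 0.343, 0.0, 0.0]
force: [-0.0, -0.0, 1.0]
gripper_width: 0.418
gripper_force: 0.0
```

Emit:
{"method": "send_rows", "body": {"moves": [{"gripper":1},{"gripper":1},{"gripper":1},{"gripper":1},{"gripper":1},{"gripper":1},{"gripper":1},{"gripper":1}]}}

```text
$.moves[0]: bad value
```

Emit:
{"method": "send_rows", "body": {"moves": [{"dx":0,"dy":0,"dz":0,"roll":0,"gripper":1},{"dx":0,"dy":0,"dz":0,"roll":0,"gripper":1},{"dx":0,"dy":0,"dz":0,"roll":0,"gripper":1},{"dx":0,"dy":0,"dz":0,"roll":0,"gripper":1},{"dx":0,"dy":0,"dz":0,"roll":0,"gripper":1},{"dx":0,"dy":0,"dz":0,"roll":0,"gripper":1},{"dx":0,"dy":0,"dz":0,"roll":0,"gripper":1},{"dx":0,"dy":0,"dz":0,"roll":0,"gripper":1}]}}

```text
t: 3.82
tcp_pos: [0.5478, -0.1395, 0.0407]
tool_rot: [0.939, 0.343, -0.0, -0.0]
force: [-0.3, 0.2, 0.1]
gripper_width: 0.238
gripper_force: 30.0
```

Emit:
{"method": "send_rows", "body": {"moves": [{"dx":0,"dy":0,"dz":-5,"roll":0,"gripper":1},{"dx":0,"dy":0,"dz":-15,"roll":0,"gripper":1},{"dx":0,"dy":0,"dz":-35,"roll":0,"gripper":1},{"dx":0,"dy":0,"dz":-60,"roll":0,"gripper":1},{"dx":0,"dy":0,"dz":-90,"roll":0,"gripper":1},{"dx":0,"dy":0,"dz":-120,"roll":0,"gripper":1},{"dx":0,"dy":0,"dz":-145,"roll":0,"gripper":1},{"dx":0,"dy":0,"dz":-158,"roll":0,"gripper":1},{"dx":0,"dy":0,"dz":-160,"roll":0,"gripper":1},{"dx":0,"dy":0,"dz":-160,"roll":0,"gripper":1},{"dx":0,"dy":0,"dz":-160,"roll":0,"gripper":1}]}}

```text
t: 4.73
tcp_pos: [0.5474, -0.1394, 0.1998]
tool_rot: [0.939, 0.343, -0.001, -0.001]
force: [-0.4, 0.0, -4.0]
gripper_width: 0.242
gripper_force: 30.0
```

Run:
```python
from h import *
o=ctrl.get_obs();T=T_tool(o);print(o['t'],o['tcp_pos'],o['gripper_width'],T[:3,:2])
print(T[:3,:3].T@np.r_[.5831-o['tcp_pos'][0],.254-o['tcp_pos'][1],0]*1000)
im=ctrl.snapshot('top')
cv2.imwrite('pics/c.png',cv2.resize(im[130:270,300:470,::-1],None,fx=4.2,fy=4.2,interpolation=cv2.INTER_CUBIC))
w=ctrl.snapshot('wrist');cv2.imwrite('pics/w3.png',w[:,:,::-1])
```

```text
4.7333 [ 0.54736334 -0.13936455  0.19983848] 0.2424971568594783 [[ 0.76430026  0.64485839]
 [ 0.64486008 -0.76430026]
 [-0.00077356 -0.00166772]]
[ 2.80978631e+02 -2.77603540e+02  2.45610584e-01]
```

View pics/w3.png

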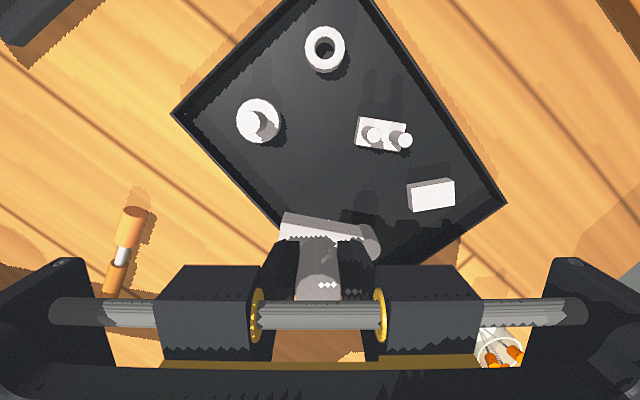

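The insert is held (opening 21 mm) and lifted, and the others are undisturbed. The foot's far edge is visible around (287,212)–(370,233). Moving over the bed.

Emit:
{"method": "send_rows", "body": {"moves": [{"dx":6,"dy":-6,"dz":0,"roll":-0.01,"gripper":1},{"dx":18,"dy":-18,"dz":0,"roll":-0.04,"gripper":1},{"dx":36,"dy":-36,"dz":0,"roll":-0.08,"gripper":1},{"dx":58,"dy":-58,"dz":0,"roll":-0.14,"gripper":1},{"dx":82,"dy":-82,"dz":0,"roll":-0.2,"gripper":1},{"dx":106,"dy":-106,"dz":0,"roll":-0.26,"gripper":1},{"dx":130,"dy":-130,"dz":0,"roll":-0.32,"gripper":1},{"dx":154,"dy":-153,"dz":0,"roll":-0.38,"gripper":1},{"dx":178,"dy":-177,"dz":0,"roll":-0.44,"gripper":1},{"dx":202,"dy":-200,"dz":0,"roll":-0.5,"gripper":1},{"dx":225,"dy":-223,"dz":0,"roll":-0.56,"gripper":1},{"dx":246,"dy":-244,"dz":0,"roll":-0.61,"gripper":1},{"dx":262,"dy":-259,"dz":0,"roll":-0.66,"gripper":1},{"dx":273,"dy":-270,"dz":0,"roll":-0.69,"gripper":1},{"dx":279,"dy":-276,"dz":0,"roll":-0.7,"gripper":1},{"dx":281,"dy":-278,"dz":0,"roll":-0.71,"gripper":1},{"dx":281,"dy":-278,"dz":0,"roll":-0.71,"gripper":1},{"dx":281,"dy":-278,"dz":0,"roll":-0.71,"gripper":1}]}}

```text
t: 6.33
tcp_pos: [0.5835, 0.2531, 0.2006]
tool_rot: [0.762, 0.648, -0.0, 0.0]
force: [0.4, 0.1, -3.2]
gripper_width: 0.239
gripper_force: 30.0
```

Run:
```python
from h import *
o,w=snap('wrist','w4.png');print(o['tcp_pos'],o['gripper_width']);print(T_tool(o).round(4))
import pickle;pickle.dump(o,open('o4.pkl','wb'))
cv2.imwrite('pics/w4c.png',cv2.resize(w[60:340,140:500,::-1],None,fx=2,fy=2,interpolation=cv2.INTER_CUBIC))
```

```text
[0.58347224 0.25309864 0.2006422 ] 0.23851708954581
[[ 1.609e-01  9.870e-01 -3.000e-04  5.835e-01]
 [ 9.870e-01 -1.609e-01 -4.000e-04  2.531e-01]
 [-4.000e-04 -3.000e-04 -1.000e+00  2.006e-01]
 [ 0.000e+00  0.000e+00  0.000e+00  1.000e+00]]
```

View pics/w4c.png

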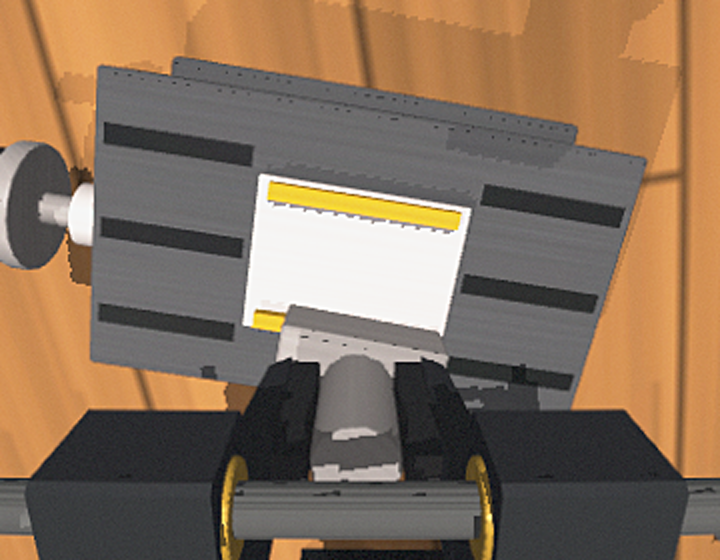

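The insert is parallel to the strips: foot edge (290,305)–(440,333), plate corners (259,174), (470,208) and (243,325). I'll check the offset numerically.

Run:
```python
from h import *
import pickle;o=pickle.load(open('o4.pkl','rb'))
f=lambda p:(np.array(p)+.5)/2-.5+[140,60]
B=ray('wrist',f([(259,174),(470,208),(243,325)]),.07,o)[:,:2]
F=ray('wrist',f([(290,305),(440,333)]),.2006-.0385,o)[:,:2]
an=lambda v:np.degrees(np.arctan2(v[1],v[0]))
print('plate',(B[1]+B[2])/2,np.linalg.norm(B[1]-B[0]),np.linalg.norm(B[2]-B[0]),an(B[1]-B[0]),an(B[2]-B[0]))
d=F[1]-F[0];n=np.array([d[1],-d[0]])/np.linalg.norm(d)
c=F.mean(0);print('foot',np.linalg.norm(d),an(d),[c+n*.015,c-n*.015])
print(T_tool(o)[:3,:2])
```

```text
plate [0.58174041 0.25520978] 0.09978518898215576 0.07595577559252686 -18.423110058881857 -108.30008349586356
foot 0.04995520909770828 -20.57395605725009 [array([0.58272504, 0.24964805]), array([0.59326753, 0.27773463])]
[[ 1.60888882e-01  9.86972470e-01]
 [ 9.86972425e-01 -1.60889010e-01]
 [-4.46783221e-04 -2.65994635e-04]]
```

Emit:
{"method": "send_rows", "body": {"moves": [{"dx":2,"dy":0,"dz":8,"roll":-0.02,"gripper":1},{"dx":4,"dy":-1,"dz":22,"roll":-0.03,"gripper":1},{"dx":4,"dy":-1,"dz":40,"roll":-0.03,"gripper":1},{"dx":4,"dy":-1,"dz":56,"roll":-0.03,"gripper":1},{"dx":4,"dy":-1,"dz":69,"roll":-0.03,"gripper":1},{"dx":4,"dy":-1,"dz":78,"roll":-0.03,"gripper":1},{"dx":4,"dy":-1,"dz":83,"roll":-0.03,"gripper":1},{"dx":4,"dy":-1,"dz":86,"roll":-0.03,"gripper":1},{"dx":4,"dy":-1,"dz":87,"roll":-0.03,"gripper":1},{"dx":4,"dy":-1,"dz":87,"roll":-0.03,"gripper":1},{"dx":4,"dy":-1,"dz":87,"roll":-0.03,"gripper":1}]}}

```text
t: 7.3
tcp_pos: [0.5833, 0.2582, 0.1144]
tool_rot: [0.752, 0.66, 0.001, 0.0]
force: [-0.3, -0.1, -2.5]
gripper_width: 0.243
gripper_force: 30.0
```

Emit:
{"method": "send_rows", "body": {"moves": [{"dx":0,"dy":0,"dz":1,"roll":0,"gripper":1},{"dx":0,"dy":0,"dz":1.5,"roll":0,"gripper":1},{"dx":0,"dy":0,"dz":2,"roll":0,"gripper":1},{"dx":0,"dy":0,"dz":2,"roll":0,"gripper":1},{"dx":0,"dy":0,"dz":2,"roll":0,"gripper":1}]}}

```text
t: 7.72
tcp_pos: [0.583, 0.2582, 0.1118]
tool_rot: [0.752, 0.66, -0.0, 0.0]
force: [-0.1, 0.4, -3.2]
gripper_width: 0.24
gripper_force: 30.0
```

Not in contact yet (−3 N is its weight). Lowering in small steps.

Emit:
{"method": "send_rows", "body": {"moves": [{"dx":0,"dy":0,"dz":0.5,"roll":0,"gripper":1},{"dx":0,"dy":0,"dz":1,"roll":0,"gripper":1},{"dx":0,"dy":0,"dz":1,"roll":0,"gripper":1},{"dx":0,"dy":0,"dz":1,"roll":0,"gripper":1}]}}

```text
t: 8.05
tcp_pos: [0.583, 0.2582, 0.1107]
tool_rot: [0.752, 0.66, -0.0, -0.0]
force: [0.6, 0.1, -2.5]
gripper_width: 0.24
gripper_force: 30.0
```

Emit:
{"method": "send_rows", "body": {"moves": [{"dx":0,"dy":0,"dz":0.5,"roll":0,"gripper":1},{"dx":0,"dy":0,"dz":1,"roll":0,"gripper":1},{"dx":0,"dy":0,"dz":1,"roll":0,"gripper":1},{"dx":0,"dy":0,"dz":1,"roll":0,"gripper":1}]}}

```text
t: 8.38
tcp_pos: [0.583, 0.2582, 0.1097]
tool_rot: [0.752, 0.66, -0.0, -0.0]
force: [0.1, -0.8, -3.2]
gripper_width: 0.24
gripper_force: 30.0
```

Emit:
{"method": "send_rows", "body": {"moves": [{"dx":0,"dy":0,"dz":0.5,"roll":0,"gripper":1},{"dx":0,"dy":0,"dz":1,"roll":0,"gripper":1},{"dx":0,"dy":0,"dz":1,"roll":0,"gripper":1},{"dx":0,"dy":0,"dz":1,"roll":0,"gripper":1}]}}

```text
t: 8.72
tcp_pos: [0.583, 0.2582, 0.1087]
tool_rot: [0.752, 0.66, -0.0, -0.0]
force: [-0.2, -0.4, -3.3]
gripper_width: 0.238
gripper_force: 30.0
```

Emit:
{"method": "send_rows", "body": {"moves": [{"dx":0,"dy":0,"dz":0.5,"roll":0,"gripper":1},{"dx":0,"dy":0,"dz":1,"roll":0,"gripper":1},{"dx":0,"dy":0,"dz":1,"roll":0,"gripper":1},{"dx":0,"dy":0,"dz":1,"roll":0,"gripper":1}]}}

```text
t: 9.05
tcp_pos: [0.583, 0.2582, 0.1077]
tool_rot: [0.752, 0.66, -0.0, -0.0]
force: [0.4, -0.2, -3.7]
gripper_width: 0.241
gripper_force: 30.0
```

Emit:
{"method": "send_rows", "body": {"moves": [{"dx":0,"dy":0,"dz":0.5,"roll":0,"gripper":1},{"dx":0,"dy":0,"dz":1,"roll":0,"gripper":1},{"dx":0,"dy":0,"dz":1,"roll":0,"gripper":1},{"dx":0,"dy":0,"dz":1,"roll":0,"gripper":1}]}}

```text
t: 9.38
tcp_pos: [0.5831, 0.2582, 0.1068]
tool_rot: [0.752, 0.66, 0.0, 0.0]
force: [-0.2, -0.6, -2.9]
gripper_width: 0.241
gripper_force: 30.0
```

Emit:
{"method": "send_rows", "body": {"moves": [{"dx":0,"dy":0,"dz":0.5,"roll":0,"gripper":1},{"dx":0,"dy":0,"dz":1,"roll":0,"gripper":1},{"dx":0,"dy":0,"dz":1,"roll":0,"gripper":1},{"dx":0,"dy":0,"dz":1,"roll":0,"gripper":1}]}}

```text
t: 9.72
tcp_pos: [0.5831, 0.2582, 0.1067]
tool_rot: [0.752, 0.66, 0.0, 0.0]
force: [-3.2, -1.2, 5.4]
gripper_width: 0.242
gripper_force: 30.0
```

Contact at the expected height. Releasing.

Emit:
{"method": "send_rows", "body": {"moves": [{"dx":0,"dy":0,"dz":0,"roll":0,"gripper":0.6},{"dx":0,"dy":0,"dz":0,"roll":0,"gripper":0.4},{"dx":0,"dy":0,"dz":0,"roll":0,"gripper":0.3},{"dx":0,"dy":0,"dz":0,"roll":0,"gripper":0.3},{"dx":0,"dy":0,"dz":0,"roll":0,"gripper":0.3},{"dx":0,"dy":0,"dz":0,"roll":0,"gripper":0.3},{"dx":0,"dy":0,"dz":0,"roll":0,"gripper":0.3},{"dx":0,"dy":0,"dz":0,"roll":0,"gripper":0.3}]}}

```text
t: 10.38
tcp_pos: [0.5831, 0.2582, 0.1057]
tool_rot: [0.752, 0.66, 0.0, -0.0]
force: [0.0, 0.2, 0.7]
gripper_width: 0.703
gripper_force: 0.0
```

Emit:
{"method": "send_rows", "body": {"moves": [{"dx":0,"dy":0,"dz":-6,"roll":0,"gripper":0.3},{"dx":0,"dy":0,"dz":-20,"roll":0,"gripper":0.3},{"dx":0,"dy":0,"dz":-45,"roll":0,"gripper":0.3},{"dx":0,"dy":0,"dz":-75,"roll":0,"gripper":0.3},{"dx":0,"dy":0,"dz":-105,"roll":0,"gripper":0.3},{"dx":-20,"dy":0,"dz":-125,"roll":0,"gripper":0.3},{"dx":-50,"dy":0,"dz":-130,"roll":0,"gripper":0.3},{"dx":-80,"dy":0,"dz":-130,"roll":0,"gripper":0.3},{"dx":-110,"dy":0,"dz":-130,"roll":0,"gripper":0.3},{"dx":-120,"dy":0,"dz":-130,"roll":0,"gripper":0.3},{"dx":-120,"dy":0,"dz":-130,"roll":0,"gripper":0.3},{"dx":-120,"dy":0,"dz":-130,"roll":0,"gripper":0.3}]}}

```text
t: 11.38
tcp_pos: [0.5676, 0.1395, 0.2361]
tool_rot: [0.752, 0.659, 0.0, -0.0]
force: [-0.2, 0.7, -0.6]
gripper_width: 0.703
gripper_force: 0.0
```

Run:
```python
from h import *
o,w=snap('wrist','w5.png');print(o['tcp_pos'],o['t'])
import pickle;pickle.dump(o,open('o5.pkl','wb'))
cv2.imwrite('pics/w5c.png',cv2.resize(w[0:240,180:480,::-1],None,fx=2.5,fy=2.5,interpolation=cv2.INTER_CUBIC))
```

```text
[0.56762335 0.13952806 0.23611089] 11.3833
```

View pics/w5c.png

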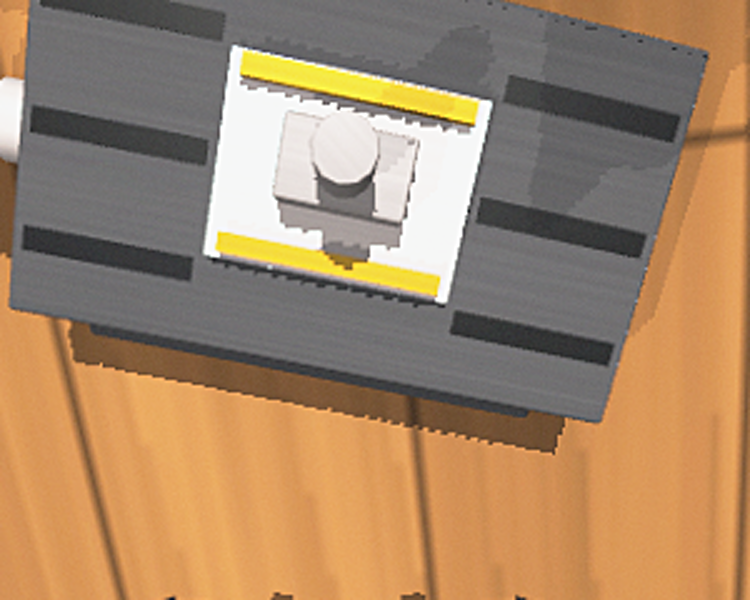

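The insert stands flat between the strips: foot-top corners (286,110), (418,140), (404,222), (275,193); plate corners (233,45), (493,100), (447,302), (205,257). Quick numerical check before handing in.

Run:
```python
from h import *
import pickle;o=pickle.load(open('o5.pkl','rb'))
f=lambda p:(np.array(p)+.5)/2.5-.5+[180,0]
F=ray('wrist',f([(286,110),(418,140),(404,222),(275,193)]),.09,o)[:,:2]
B=ray('wrist',f([(233,45),(493,100),(447,302),(205,257)]),.07,o)[:,:2]
an=lambda v:np.arctan2(v[1],v[0])
print(F.round(3),B.round(3))
a=an(B[1]-B[0]+B[2]-B[3]);b=an(F[1]-F[0]+F[2]-F[3]);d=F.mean(0)-B.mean(0)
off=np.array([d@[np.cos(a),np.sin(a)],d@[-np.sin(a),np.cos(a)]])
print('offset',off,'angle',b-a)
if abs(off[0])<.013 and abs(off[1])<.01 and abs(b-a)<.2: print(ctrl.finish_job())
```

```text
[[0.564 0.278]
 [0.61  0.262]
 [0.602 0.235]
 [0.556 0.251]] [[0.547 0.307]
 [0.642 0.276]
 [0.618 0.203]
 [0.523 0.234]]
offset [0.0001043  0.00170759] angle -0.02394910052565208
the job is handed in; nothing more can be done
None
```

The single-pin insert now stands on the plate between the brass strips; the wrist camera put it within about 2 mm of centre and 1.4° of lengthwise. I handed the job in at about 11.4 s, but no verdict came back.

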